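# Break down the blade-guide stack into its service nests

### The job

The sawmill's blade-guide parts stand stacked on the dark steel service plate. Take the stack apart from the top down, one part at a time, and lay each part flat and right way up, just as it stood in the stack, inside the wooden nest made for its shape: the brass grease cap in the small round nest, then the hexagon nut in the six-sided nest, then the flanged roller in the large round nest, and last the aluminium clamp block in the rectangular nest. Set each part down gently on the nest's floor and let go of it; do not drop or topple any.

Things in the scene. Friction and masses are not known exactly. Their poses are not given: they have to be found in the camera images.
- grease_cap: Brass grease cap, top of the stack: upright cylinder 30 mm in diameter, 22 mm high, with a 20 mm wide, 4 mm high step on top (26 mm high in all), 80 g. Origin: centre of its underside, z up along its axis.
- hex_nut: Dark steel hexagon nut (modelled solid), second from the top, under the cap: 41 mm across flats, 47 mm across corners, 22 mm high, 0.18 kg. Origin: centre of its underside, z up; its x and y axes: one pair of flats faces +x and -x, the others follow every 60 degrees.
- roller: Steel guide roller (solid), under the nut, standing upright: bottom flange 64 mm in diameter and 8 mm high, above it a drum 52 mm in diameter up to 34 mm, 0.5 kg. Grip it by the drum. Origin: centre of its underside (the flange), z up along its axis.
- clamp_block: Aluminium clamp block, bottom of the stack, lying flat on the service plate: 100 mm (its x) by 50 mm (its y) by 22 mm high, two dark bolt holes seen on top, 0.3 kg. Origin: centre of its underside, z up.
- nest_round_small: Small round nest for the grease cap: opening 50 mm in diameter, 66 mm outside. The rim is light wood, the floor black. It is fixed to the bench. Origin: centre of its underside, on the bench top, z up. The floor is 4 mm and the rim's top 10 mm above the bench. 
- nest_hex: Six-sided nest for the hexagon nut: opening 68 mm across flats, 84 mm outside; the nut fits at any yaw. The rim is light wood, the floor black. It is fixed to the bench. Origin: centre of its underside, on the bench top, z up. The floor is 4 mm and the rim's top 10 mm above the bench. 
- nest_round_big: Large round nest for the roller: opening 84 mm in diameter, 100 mm outside. The rim is light wood, the floor black. It is fixed to the bench. Origin: centre of its underside, on the bench top, z up. The floor is 4 mm and the rim's top 10 mm above the bench. 
- nest_rect: Rectangular nest for the clamp block: opening 120 mm (its x) by 70 mm (its y), 136 by 86 mm outside. The rim is light wood, the floor black. It is fixed to the bench. Origin: centre of its underside, on the bench top, z up. The floor is 4 mm and the rim's top 10 mm above the bench. 
- service_plate: Dark steel plate the stack stands on, 130 mm (its x) by 80 mm (its y), 6 mm high, fixed to the bench. Origin: centre of its underside, on the bench top, z up.
Mind the look-alikes: they are no part of the job. Leave any orange or red look-alike of the nest_hex alone.

How it is judged (in metres and radians):
On the way, in this order (a step that is already met when the one before it is completed fails the run):
1. grease cap in the small round nest, flat on its floor and let go (horizontal distance between grease_cap and nest_round_small below 0.013 m and z of grease_cap in the frame of nest_round_small below 0.0065 m and angle between grease_cap's own z axis and vertical below 0.06 rad and contact force between the fingers and grease_cap below 0.2 N), for 0.2 s.
2. hexagon nut in the hexagonal nest, flat on its floor and let go (horizontal distance between hex_nut and nest_hex below 0.014 m and z of hex_nut in the frame of nest_hex below 0.0065 m and angle between hex_nut's own z axis and vertical below 0.06 rad and contact force between the fingers and hex_nut below 0.2 N), for 0.2 s.
3. guide roller in the large round nest, flat on its floor and let go (horizontal distance between roller and nest_round_big below 0.013 m and z of roller in the frame of nest_round_big below 0.0065 m and angle between roller's own z axis and vertical below 0.06 rad and contact force between the fingers and roller below 0.2 N), for 0.2 s.
4. clamp block in the rectangular nest, flat on its floor and let go (horizontal distance between clamp_block and nest_rect below 0.0155 m and z of clamp_block in the frame of nest_rect below 0.0065 m and angle between clamp_block's own z axis and vertical below 0.06 rad and contact force between the fingers and clamp_block below 0.2 N), for 0.2 s.
At the end, for the whole second after the job is handed in: Each part is let go, at rest and upright (within 0.06 rad) on the floor of its own nest (underside under 2.5 mm above it): cap and roller within 13 mm of the centre of their round nests, nut within 14 mm, clamp block within 15.5 mm of theirs (all of step 1 and all of step 2 and all of step 3 and all of step 4 and linear speed of each of grease_cap, hex_nut, roller, clamp_block below 0.02 m/s and angular speed of each of grease_cap, hex_nut, roller, clamp_block below 0.2 rad/s); the robot touches nothing.
It fails at once if the grease cap falls or is thrown (faster than 0.7 m/s, a drop of some 25 mm, while the fingers do not touch it) (linear speed of grease_cap above 0.7 m/s and contact force between the fingers and grease_cap below 0.05 N).
It fails at once if the hex nut falls or is thrown (faster than 0.7 m/s, a drop of some 25 mm, while the fingers do not touch it) (linear speed of hex_nut above 0.7 m/s and contact force between the fingers and hex_nut below 0.05 N).
It fails at once if the roller falls or is thrown (faster than 0.7 m/s, a drop of some 25 mm, while the fingers do not touch it) (linear speed of roller above 0.7 m/s and contact force between the fingers and roller below 0.05 N).
It fails at once if the clamp block falls or is thrown (faster than 0.7 m/s, a drop of some 25 mm, while the fingers do not touch it) (linear speed of clamp_block above 0.7 m/s and contact force between the fingers and clamp_block below 0.05 N).
It also fails if it takes over 118 s, if anything falls off the work surface, if the arm or the gripper's body presses on something with over 40 N, if the wrist force passes 120 N, or if a joint passes its speed limit or range.

### The arm

A 6-joint arm with a two-finger parallel gripper is mounted at the origin on the work surface. World frame = base frame: x ahead of the robot, y to its left, z up, the work surface at z = 0. Lengths are in m, angles in degrees, forces in N, time in s.
With the tool pointing down it reaches from about 0.275 to 0.85 m from the base axis. Payload 19 kg.
Tool frame: the origin (TCP) lies at the very end of the fingers, on their centre line; the grasp point (between the pads) lies 19 mm behind it; z points along the fingers, y is the line along which they close (so a half turn about z gives the same grasp; the last joint's range is limited). The gripper opens to 85 mm and grips with 20 to 120 N. Pads are 22 mm wide; open, the fingers measure 114 mm over their backs; the gripper's body (76 mm by 85 mm) begins 54 mm behind the grasp point. The pads swing forward as they close: fully open they stand 13 mm farther back than shut.
Start: joints at [-79.355, 8.623, 82.357, -0, 89.026, -7.678], TCP at [0.181, -0.546, 0.231] pointing down, gripper open.
Joint ranges: [-160.23, 160.23], [-39.13, 120.54], [6.94, 153.29], [-79.49, 259.48], [9.18, 160.14], [-161.06, 161.06]. Speed limits (degrees/s): [108.29, 108.29, 127.2, 172.46, 172.46, 172.46].

### API

Orientations are given as [roll, pitch, yaw] about the fixed x, y, z axes, in that order (R = Rz(yaw) Ry(pitch) Rx(roll)).
In Python, from cell import ctrl gives the robot as it stands. The module is installed in compiled form; this text tells all that it offers.
- The arm moves only by the shell command python3 -m inch 'ROWS' [FORCE]. ROWS is JSON, a list of rows, each a list of 5 numbers: the closure, from -1 (fully open) to 1 (shut), then the shift along the tool's x, y, z in cm, then the turn about the tool's z in rad. A call has 1 to 20 rows; each row is the pose to reach, as a shift and turn from the pose commanded when the call began, along the tool's axes at that moment; what a row does not reach only later rows make up. A row lasts 1/12 s, in which the tool goes at most 41.7 mm and 7.16 degrees, less where a joint would pass 70% of its speed; a pose out of reach is approached as far as the arm can. A call with a gripper value outside its range is refused whole. The fingers move at their own pace and stop on an object; FORCE is the grip in N (left out, the last holds). Time passes only in rows, so rows that repeat a pose let the fingers close. It gives the time, the measured TCP pose, the force, the opening and the grip force at its end, in the units of the state.
- ctrl.observe(): the state, without advancing time (a new reading comes with each control period).
- ctrl.get_image(name): name is "side" or "top" or "wrist"; returns a dict with "frame" (384x512x3 uint8, red, green, blue), "z_map" (384x512 float32, m along the optical axis (not along the pixel's ray), 0 where there is no reading), "fx", "fy", "cx", "cy" (pixels), "cam_to_world" (4x4, takes a point from camera to world coordinates); the wrist camera has in their place "T_tool_cam" (4x4, takes a point from camera to tool coordinates, whose origin is the TCP and whose axes are the flange's). Camera axes: x right, y down, z forward; pixel columns grow to the right and rows downward; lengths in m; the calibration is good to about 2 mm. A picture is of the moment at which its call begins: read the wrist's pose just before it.
- ctrl.hand_in(): hands the job in; it is judged then, once.
The state is a dict: "time": time; "q": joint angles; "joint_velocities": joint speeds; "tau": joint torques, N m; "tcp_pos": TCP position; "tool_rot": TCP orientation; "wrist_force": force on the tool from outside, world axes, zero at the start; "moment": the same for the moment, N m; "gripper_width": finger opening in m; "gripper_force": force on a finger pad.
Only numpy, scipy, OpenCV 4.12 (cv2) and the standard library are available. Lean on these libraries where they do the work, as an engineer would, in place of code of your own. Each camera call takes 0.05 s, during which the arm holds its last target. There are 200 camera calls.

## Working session

There is one attempt and no reset: what is moved stays moved. The work goes in short steps, Python scripts to look and compute and a shell command to move; the robot and the scene stay as the last step left them, time stands still between calls to the robot, and variables do not carry over. Pictures are saved under pics/ and viewed, at most 14 in all, crops included, and the job is handed in when it is done.

```bash
mkdir -p pics
cat > h.py <<'E'
import numpy as np, cv2
from cell import ctrl
from scipy.spatial.transform import Rotation as R
def img(n):
    s=ctrl.observe(); d=ctrl.get_image(n)
    if n=="wrist":
        T=np.eye(4);T[:3,:3]=R.from_euler('xyz',s['tool_rot'],degrees=True).as_matrix();T[:3,3]=s['tcp_pos']
        d['cam_to_world']=T@np.array(d['T_tool_cam'])
    return d
def cloud(d):
    z=d['z_map'].astype(float);v,u=np.mgrid[:z.shape[0],:z.shape[1]]
    P=np.stack([(u-d['cx'])/d['fx']*z,(v-d['cy'])/d['fy']*z,z,np.ones_like(z)],-1)
    W=(P@np.array(d['cam_to_world']).T)[...,:3]; W[z<=0]=np.nan
    return W
def save(d,n,crop=None,k=1):
    f=d['frame'][...,::-1]
    if crop: a,b,c,e=crop; f=f[b:e,a:c]
    cv2.imwrite('pics/'+n,cv2.resize(f,None,fx=k,fy=k,interpolation=cv2.INTER_CUBIC))
E
python3 - <<'E'
from h import *
import pickle
print(ctrl.observe())
D={}
for n in("top","side"):
    D[n]=img(n); save(D[n],n+'0.png',k=1.5); print(n,np.round(D[n]['cam_to_world'],3).tolist(),D[n]['fx'])
pickle.dump(D,open('d0.pkl','wb'))
E
```

```text
{'time': 0.0, 'q': array([-7.93546438e+01,  8.65142718e+00,  8.23914500e+01,  3.04699136e-03,
        8.90266850e+01, -7.67533220e+00]), 'joint_velocities': array([-0.02477408,  0.02294556,  0.03894558, -0.0245858 ,  0.00877576,
       -0.03730833]), 'tau': array([ 3.58110756e-04, -7.13053036e+01, -5.70865917e+01, -3.43990196e-04,
        8.89280200e-03, -5.03759441e-05]), 'tcp_pos': array([ 0.18071829, -0.54561363,  0.23068424]), 'tool_rot': array([-1.79931468e+02, -1.23098930e-02,  1.83206274e+01]), 'wrist_force': array([0.5069246 , 1.22532252, 1.33878358]), 'moment': array([-0.06039152, -0.04510788, -0.02903611]), 'gripper_force': 0.0, 'gripper_width': 0.08507039129523884}
top [[0.019, -0.982, 0.188, 0.313], [-1.0, -0.019, 0.004, 0.035], [0.0, -0.188, -0.982, 1.068], [0.0, 0.0, 0.0, 1.0]] 374.56716354706435
side [[-0.885, -0.326, 0.332, 0.224], [-0.466, 0.638, -0.614, 0.597], [-0.011, -0.698, -0.716, 0.713], [0.0, 0.0, 0.0, 1.0]] 355.76136502146323
```

View pics/top0.png

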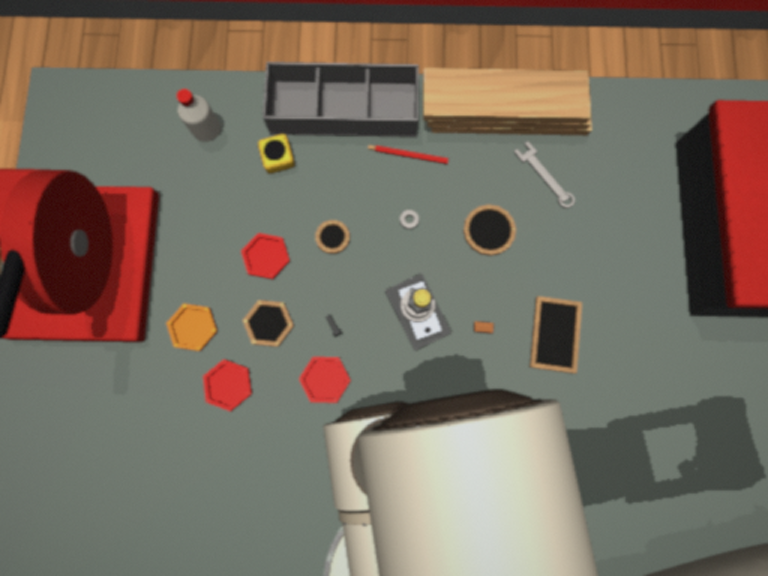

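View pics/side0.png

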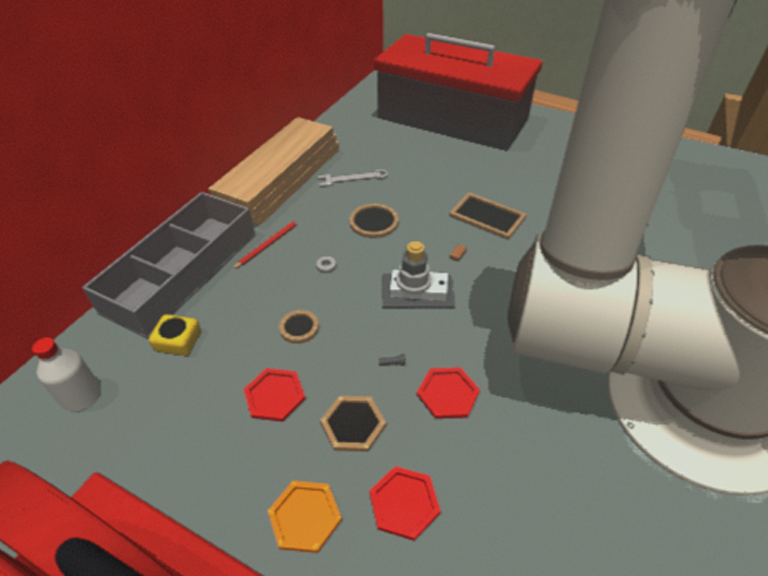

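Top picture (768x576 px): the stack is at (420,300), the small round nest at (333,237), the big round nest at (490,230) and the rectangular nest at (556,334). There are five hexagons: wood rim with black floor at (268,323), red at (266,256), (228,385) and (326,380), and orange at (192,327). The one at (268,323) fits the description because of its light wood rim and black floor. The side view shows it at (353,422). I'll measure from both views and crop to confirm.

```bash
cat > m.py <<'E'
from h import *
import pickle
D=pickle.load(open('d0.pkl','rb'))
seeds={'top':{'small':(222,158),'hex':(179,215),'big':(327,153),'rect':(371,223)},
'side':{'small':(199,217),'hex':(235,281),'big':(249,146),'rect':(325,143)}}
for n in D:
    d=D[n];W=cloud(d);g=d['frame'].astype(int).sum(2)
    dark=((d['frame'].max(2)<60)).astype(np.uint8)
    _,L=cv2.connectedComponents(dark,connectivity=4)
    for k,(u,v) in seeds[n].items():
        m=L==L[v,u]
        if not dark[v,u]: print(n,k,'notdark',d['frame'][v,u]);continue
        P=W[m];P=P[~np.isnan(P[:,0])]
        # project rays to z=.004 (floor)
        ys,xs=np.nonzero(m)
        T=np.array(d['cam_to_world']);r=np.stack([(xs-d['cx'])/d['fx'],(ys-d['cy'])/d['fy'],np.ones(len(xs))],-1)@T[:3,:3].T
        Q=T[:3,3]+r*((.004-T[2,3])/r[:,2])[:,None]
        rc=cv2.minAreaRect((Q[:,:2]*1000).astype(np.float32))
        print(n,k,m.sum(),'depth z',np.round(np.median(P[:,2]),4),'mean',np.round(P.mean(0)[:2],4),'ray',np.round(Q[:,:2].mean(0),4),'rect',np.round(np.array(rc[0])/1000,4),np.round(rc[1],0),round(rc[2],1))
    # stack
    c={'top':(280,200),'side':(277,187)}[n]
    B=W[c[1]-50:c[1]+50,c[0]-50:c[0]+50].reshape(-1,3);B=B[~np.isnan(B[:,0])]
    for a,b in((.104,.116),(.079,.09),(.057,.068),(.022,.034),(.003,.009),(-.01,.0025)):
        s=B[(B[:,2]>a)&(B[:,2]<b)&(np.abs(B[:,0]-.33)<.3)]
        if len(s)>3:
            rc=cv2.minAreaRect((s[:,:2]*1000).astype(np.float32))
            print(n,'layer',a,len(s),np.round(np.median(s[:,2]),4),np.round(s.mean(0)[:2],4),np.round(np.array(rc[0])/1000,4),np.round(rc[1]),round(rc[2],1))
t=D['top']['frame'][190:260,110:250][...,::-1];s=D['side']['frame'][150:220,230:320][...,::-1]
t=cv2.resize(t,None,fx=4,fy=4,interpolation=2);s=cv2.resize(D['top']['frame'][170:240,245:315][...,::-1],(280,280),interpolation=2)
q=cv2.resize(D['side']['frame'][150:220,245:315][...,::-1],(280,280),interpolation=2)
b=np.hstack([s,q])
cv2.imwrite('pics/crop0.png',np.vstack([t,b]))
E
python3 m.py
```

```text
top small 159 depth z 0.0041 mean [0.6263 0.1556] ray [0.6263 0.1557] rect [0.6255 0.1559] [40. 41.] 1.1
top hex 396 depth z 0.0042 mean [0.4527 0.2719] ray [0.4527 0.272 ] rect [0.4529 0.2723] [64. 62.] 85.4
top big 517 depth z 0.0037 mean [ 0.6464 -0.1545] ray [ 0.6463 -0.1545] rect [ 0.6468 -0.1552] [74. 77.] 89.5
top rect 875 depth z 0.0038 mean [ 0.441 -0.278] ray [ 0.441  -0.2779] rect [ 0.4418 -0.2779] [ 63. 114.] 83.0
top layer 0.104 96 0.1078 [ 0.4887 -0.0173] [ 0.4887 -0.0165] [27. 26.] 0.3
top layer 0.079 97 0.0839 [ 0.4851 -0.0123] [ 0.4888 -0.015 ] [44. 41.] 44.0
top layer 0.057 75 0.0619 [ 0.4782 -0.0072] [ 0.4849 -0.011 ] [50. 44.] 52.1
top layer 0.022 288 0.0282 [ 0.4652 -0.0221] [ 0.4793 -0.017 ] [100.  63.] 21.5
top layer 0.003 1108 0.0045 [ 0.4971 -0.0219] [ 0.496 -0.019] [269. 291.] 1.2
top layer -0.01 6864 -0.0002 [ 0.4928 -0.0151] [ 0.4965 -0.0188] [270. 292.] 0.9
side small 142 depth z 0.0028 mean [0.6281 0.1522] ray [0.6275 0.1528] rect [0.6283 0.1525] [38. 39.] 85.9
side hex 628 depth z 0.003 mean [0.4537 0.2686] ray [0.4533 0.2691] rect [0.4532 0.2693] [71. 61.] 27.4
side big 244 depth z 0.0028 mean [ 0.6484 -0.158 ] ray [ 0.6477 -0.1567] rect [ 0.6473 -0.1582] [70. 68.] 61.5
side rect 383 depth z 0.0028 mean [ 0.4417 -0.2809] ray [ 0.4414 -0.2794] rect [ 0.4428 -0.2798] [ 55. 110.] 82.9
side layer 0.104 64 0.1074 [ 0.4904 -0.0146] [ 0.49   -0.0159] [28. 23.] 44.8
side layer 0.079 100 0.0829 [ 0.4878 -0.007 ] [ 0.4887 -0.0093] [41. 38.] 19.3
side layer 0.057 101 0.0609 [4.84e-01 3.00e-04] [ 0.4858 -0.006 ] [50. 36.] 31.0
side layer 0.022 289 0.0269 [ 0.4697 -0.0134] [ 0.48   -0.0131] [99. 57.] 23.0
side layer 0.003 714 0.005 [ 0.492  -0.0852] [ 0.4982 -0.1226] [247. 293.] 25.2
side layer -0.01 7258 -0.0012 [ 0.4835 -0.0317] [ 0.5074 -0.0634] [278. 423.] 20.0
```

View pics/crop0.png

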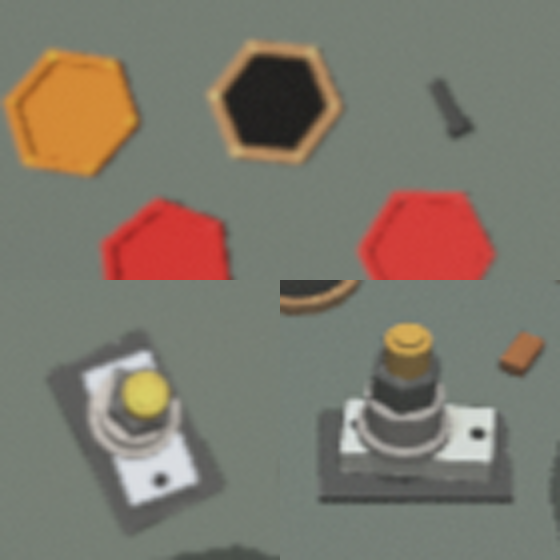

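The crop confirms the hexagon with the wood rim and black floor at top px (179,215). All the floors measure about 3–4 mm high and the sizes fit. The stack layers sit at 108, 84, 62 and 28 mm, which matches. Next I'll move over the stack for wrist views.

```bash
cat > to.py <<'E'
import sys
from h import *
s=ctrl.observe();x,y,z,yaw=map(float,sys.argv[1:5])
Rm=R.from_euler('xyz',s['tool_rot'],degrees=True).as_matrix()
d=Rm.T@(np.array([x,y,z])-s['tcp_pos'])*100
t=-(yaw-s['tool_rot'][2]); t=(t+90)%180-90   # half turn = same grasp
print('t',round(s['time'],2),'shift cm',np.round(d,2),'turn rad',round(np.radians(t),3),'rows>=',np.ceil(max(np.linalg.norm(d)/4.17,abs(t)/7.16)))
E
python3 to.py 0.45 -0.03 0.24 10; python3 -c "
from h import *
d=img('wrist');print(np.round(d['T_tool_cam'],3).tolist(),d['fx'])"
```

```text
t 0.1 shift cm [ 41.77 -40.49  -0.87] turn rad 0.145 rows>= 14.0
[[-0.0, -0.96, -0.281, 0.072], [1.0, -0.0, 0.0, -0.001], [-0.0, -0.281, 0.96, -0.142], [0.0, 0.0, 0.0, 1.0]] 312.58426159276564
```

```bash
python3 to.py 0.487 -0.015 0.24 20; python3 -m inch '[[-1,45,-38,-1,0],[-1,45,-38,-1,0],[-1,45,-38,-1,0],[-1,45,-38,-1,0],[-1,45,-38,-1,0],[-1,45,-38,-1,0],[-1,45,-38,-1,0],[-1,45,-38,-1,0],[-1,45,-38,-1,0],[-1,45,-38,-1,0],[-1,45,-38,-1,0],[-1,45,-38,-1,0],[-1,45,-38,-1,0],[-1,45,-38,-1,0],[-1,45,-38,-1,0],[-1,45,-38,-1,0],[-1,45,-38,-1,0],[-1,45,-38,-1,0],[-1,45,-38,-1,0],[-1,45,-38,-1,0]]'
```

```text
t 0.15 shift cm [ 45.76 -40.75  -0.88] turn rad -0.029 rows>= 15.0
time: 1.82
tcp_pos: [0.4881, -0.0447, 0.2414]
tool_rot: [180.0, -0.0, 18.2]
wrist_force: [-0.1, -0.2, 0.1]
gripper_width: 0.0857
gripper_force: 0.0
```

```bash
cat > w.py <<'E'
from h import *
import sys
d=img('wrist');W=cloud(d);save(d,sys.argv[1]+'.png',k=1.5)
x0,y0=float(sys.argv[2]),float(sys.argv[3])
ok=~np.isnan(W[...,0])&(np.hypot(W[...,0]-x0,W[...,1]-y0)<.09)
for a in sys.argv[4:]:
    a=float(a);m=ok&(abs(W[...,2]-a)<.004);s=W[m]
    if len(s)<10: print(a,'none');continue
    u=np.nonzero(m);rc=cv2.minAreaRect((s[:,:2]*1000).astype(np.float32));ci=cv2.minEnclosingCircle((s[:,:2]*1000).astype(np.float32))
    print(a,len(s),'z',round(float(np.median(s[:,2])),4),'mean',np.round(s.mean(0)[:2],4),'rect',np.round(np.array(rc[0])/1e3,4),np.round(rc[1],1),round(rc[2],1),'circ',np.round(np.array(ci[0])/1e3,4),round(ci[1],1),'px',u[1].mean().round(),u[0].mean().round())
np.save(sys.argv[1]+'.npy',W)
E
python3 w.py w1 0.487 -0.015 .110 .106 .084 .062 .028 .006; python3 to.py 0.487 0.015 0.24 20
```

```text
0.11 445 z 0.1092 mean [ 0.4893 -0.0169] rect [ 0.4885 -0.0175] [27.8 26.4] 16.5 circ [ 0.489  -0.0172] 14.5 px 227.0 169.0
0.106 742 z 0.106 mean [ 0.4897 -0.0171] rect [ 0.489  -0.0171] [29.  28.9] 3.6 circ [ 0.4887 -0.0171] 14.9 px 227.0 168.0
0.084 625 z 0.0835 mean [ 0.4944 -0.0124] rect [ 0.4887 -0.0152] [40.9 45.8] 76.6 circ [ 0.4885 -0.015 ] 23.5 px 226.0 157.0
0.062 329 z 0.0615 mean [ 0.4985 -0.0055] rect [ 0.491  -0.0117] [43.3 51.2] 17.7 circ [ 0.4874 -0.0128] 25.9 px 223.0 147.0
0.028 1424 z 0.0274 mean [ 0.4732 -0.0211] rect [ 0.4798 -0.0197] [99.9 55.1] 21.1 circ [ 0.479  -0.0177] 55.0 px 232.0 166.0
0.006 2801 z 0.0054 mean [ 0.4916 -0.0119] rect [ 0.5    -0.0285] [153.7 122.1] 26.9 circ [ 0.4893 -0.0098] 84.5 px 231.0 146.0
t 1.87 shift cm [ 1.75 -5.69  0.14] turn rad -0.031 rows>= 2.0
```

View pics/w1.png

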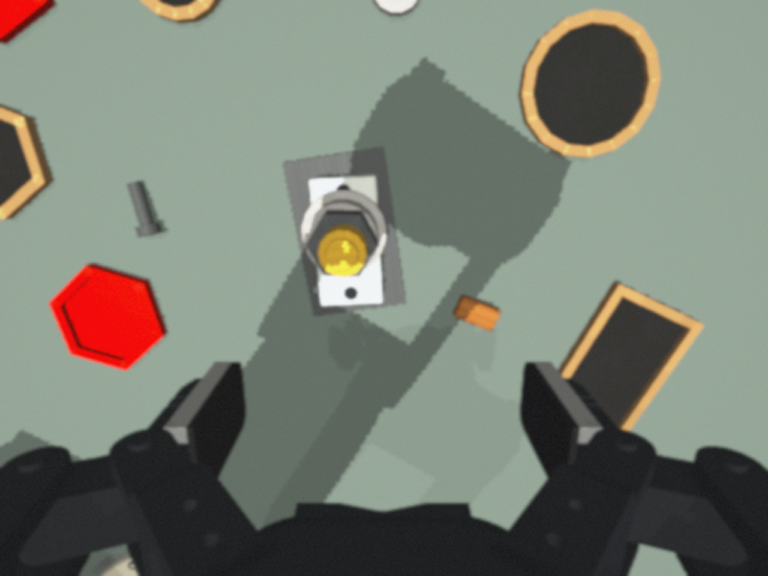

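The picture shows the cap at (342,250) on top of the nut, with roller, block and plate below. The heights (106, 84, 62, 28 mm) and sizes (29, 41, 51 and 100x50 mm) agree with the top and side views. Cap at (0.489,-0.017).

```bash
python3 to.py 0.489 -0.0168 0.094 18.2
```

```text
t 1.87 shift cm [ 0.94 -2.61 14.74] turn rad 0.0 rows>= 4.0
```

```bash
python3 -m inch '[[-1,0.94,-2.61,0,0],[-1,0.94,-2.61,3,0],[-1,0.94,-2.61,6,0],[-1,0.94,-2.61,9,0],[-1,0.94,-2.61,11.5,0],[-1,0.94,-2.61,13,0],[-1,0.94,-2.61,14,0],[-1,0.94,-2.61,14.7,0],[-1,0.94,-2.61,14.7,0],[-1,0.94,-2.61,14.7,0]]' 30; python3 -m inch '[[1,0,0,0,0],[1,0,0,0,0],[1,0,0,0,0],[1,0,0,0,0],[1,0,0,0,0],[1,0,0,0,0],[1,0,0,0,0],[1,0,0,0,0],[1,0,0,0,0],[1,0,0,0,0]]' 30
```

```text
time: 2.7
tcp_pos: [0.4895, -0.0161, 0.095]
tool_rot: [180.0, -0.0, 18.3]
wrist_force: [-0.1, -0.1, 0.4]
gripper_width: 0.0856
gripper_force: 0.0
time: 3.53
tcp_pos: [0.4894, -0.0159, 0.0948]
tool_rot: [180.0, -0.0, 18.3]
wrist_force: [-1.8, -0.7, 4.8]
gripper_width: 0.0281
gripper_force: 29.2
```

```bash
python3 -m inch '[[1,0,0,-0.3,0],[1,0,0,-0.8,0],[1,0,0,-1.5,0],[1,0,0,-3,0],[1,0,0,-5,0],[1,0,0,-7,0],[1,0,0,-9,0],[1,0,0,-10,0],[1,0,0,-10,0],[1,0,0,-10,0]]'; python3 w.py w2 0.487 -0.015 .084 .062 .028; python3 to.py 0.627 0.154 0.10 18.2
```

```text
time: 4.37
tcp_pos: [0.4892, -0.0159, 0.1941]
tool_rot: [180.0, -0.0, 18.3]
wrist_force: [-0.2, -0.5, -1.3]
gripper_width: 0.0285
gripper_force: 29.7
0.084 2009 z 0.0834 mean [ 0.4891 -0.0149] rect [ 0.4885 -0.015 ] [46.1 41.1] 46.4 circ [ 0.4886 -0.0148] 23.3 px 255.0 186.0
0.062 471 z 0.0614 mean [ 0.4974 -0.0024] rect [ 0.4927 -0.0074] [36.1 51.2] 45.8 circ [ 0.4874 -0.0128] 25.8 px 245.0 166.0
0.028 1198 z 0.0274 mean [ 0.4891 -0.0149] rect [ 0.4792 -0.0172] [99.4 50.2] 21.0 circ [ 0.479  -0.0175] 55.0 px 255.0 170.0
t 4.42 shift cm [ 18.46 -11.78   9.33] turn rad 0.002 rows>= 6.0
```

View pics/w2.png

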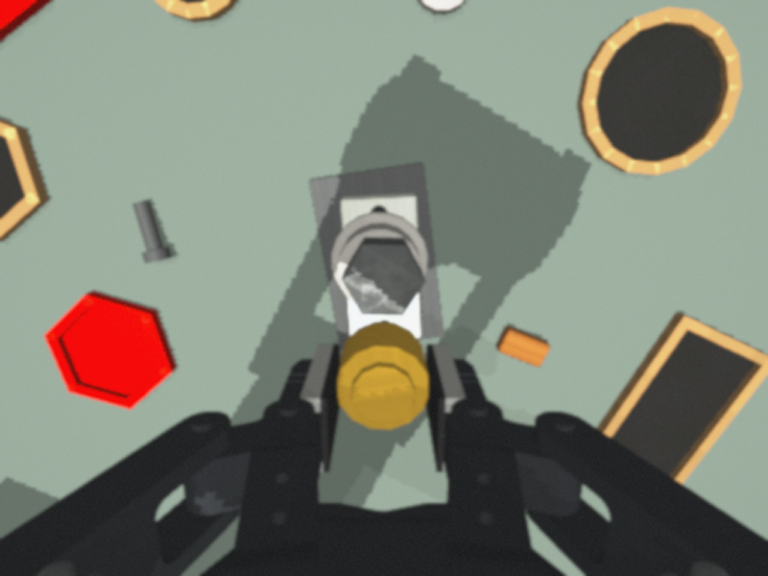

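The picture shows the cap held upright at (384,380), with the nut undisturbed at (380,275), flats at 16.5° mod 60. Carrying the cap to its nest.

```bash
python3 -m inch '[[1,3,-2,0,0],[1,6,-4,0,0],[1,9,-6,0,0],[1,12,-8,1,0],[1,15,-10,3,0],[1,17,-11,5,0],[1,18.46,-11.78,7,0],[1,18.46,-11.78,9,0],[1,18.46,-11.78,10,0],[1,18.46,-11.78,10,0],[1,18.46,-11.78,10,0]]'; python3 to.py 0.627 0.154 0.0155 18.2
```

```text
time: 5.33
tcp_pos: [0.6269, 0.1536, 0.094]
tool_rot: [-180.0, 0.1, 18.3]
wrist_force: [0.4, -0.1, -0.7]
gripper_width: 0.0283
gripper_force: 29.8
t 5.33 shift cm [ 0.03 -0.03  7.85] turn rad 0.002 rows>= 2.0
```

```bash
python3 -m inch '[[1,0,0,2,0],[1,0,0,4,0],[1,0,0,5.5,0],[1,0,0,6.5,0],[1,0,0,7.2,0],[1,0,0,7.6,0],[1,0,0,7.75,0],[1,0,0,7.85,0],[1,0,0,7.85,0],[1,0,0,7.85,0]]'
```

```text
time: 6.17
tcp_pos: [0.6277, 0.154, 0.0165]
tool_rot: [180.0, -0.1, 18.3]
wrist_force: [-0.4, -0.9, 0.4]
gripper_width: 0.0285
gripper_force: 29.7
```

```bash
python3 -m inch '[[1,0,0,0.04,0],[1,0,0,0.08,0],[1,0,0,0.08,0]]'
```

```text
time: 6.42
tcp_pos: [0.6274, 0.154, 0.0151]
tool_rot: [-180.0, -0.0, 18.3]
wrist_force: [0.2, 0.2, -0.8]
gripper_width: 0.0283
gripper_force: 29.7
```

```bash
python3 -m inch '[[1,0,0,0.04,0],[1,0,0,0.06,0],[1,0,0,0.06,0]]'
```

```text
time: 6.67
tcp_pos: [0.6275, 0.154, 0.0149]
tool_rot: [-180.0, -0.0, 18.3]
wrist_force: [-2.4, -0.8, 6.2]
gripper_width: 0.0284
gripper_force: 30.3
```

Contact at the expected height, so I'll release and lift.

```bash
python3 -m inch '[[0.2,0,0,0,0],[0,0,0,0,0],[-0.3,0,0,0,0],[-0.6,0,0,0,0],[-1,0,0,0,0],[-1,0,0,0,0],[-1,0,0,-1,0],[-1,0,0,-3,0],[-1,0,0,-6,0],[-1,0,0,-10,0],[-1,0,0,-14,0],[-1,0,0,-16,0],[-1,0,0,-16,0],[-1,0,0,-16,0]]'; python3 w.py w3 0.627 0.154 .004 .010 .026 .030; python3 to.py 0.4887 -0.0149 0.17 -13.5
```

```text
time: 7.83
tcp_pos: [0.6278, 0.154, 0.1766]
tool_rot: [180.0, -0.2, 18.3]
wrist_force: [0.1, 0.1, -1.2]
gripper_width: 0.0853
gripper_force: 0.0
0.004 5352 z 0.0005 mean [0.6381 0.1566] rect [0.6271 0.1544] [178.6 178.6] 47.8 circ [0.627 0.154] 90.0 px 256.0 158.0
0.01 1510 z 0.0094 mean [0.6256 0.1547] rect [0.6245 0.1543] [66. 66.] 69.0 circ [0.6245 0.1541] 33.7 px 254.0 173.0
0.026 653 z 0.026 mean [0.6272 0.1552] rect [0.6264 0.1549] [28.8 29. ] 89.4 circ [0.6263 0.1551] 14.9 px 254.0 176.0
0.03 388 z 0.0293 mean [0.6267 0.1551] rect [0.6265 0.1554] [27.6 27.6] 33.4 circ [0.6264 0.1549] 14.4 px 254.0 177.0
t 7.88 shift cm [-18.46  11.67   0.48] turn rad 0.555 rows>= 6.0
```

View pics/w3.png

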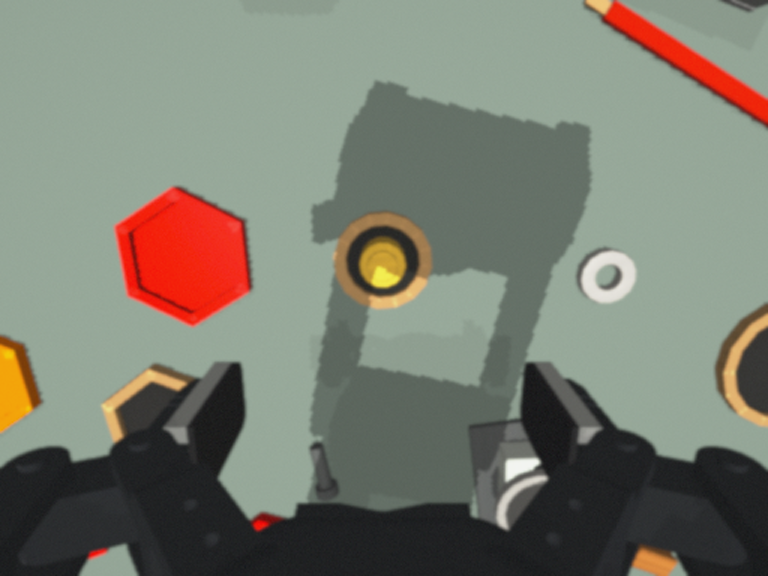

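The picture shows the cap standing in the small nest at (382,260): top at 0.030, 2 mm off centre. Now the nut.

```bash
python3 -m inch '[[-1,-3,2,0,0.1],[-1,-6,4,0,0.2],[-1,-9,6,0,0.3],[-1,-12,8,0,0.4],[-1,-15,10,0,0.5],[-1,-18.46,11.67,0.5,0.555],[-1,-18.46,11.67,0.5,0.555],[-1,-18.46,11.67,0.5,0.555],[-1,-18.46,11.67,0.5,0.555],[-1,-18.46,11.67,0.5,0.555]]'; python3 to.py 0.4887 -0.0149 0.071 -13.5
```

```text
time: 8.72
tcp_pos: [0.4892, -0.0143, 0.1691]
tool_rot: [-180.0, 0.0, -13.4]
wrist_force: [0.4, 1.5, 0.3]
gripper_width: 0.0854
gripper_force: 0.0
t 8.72 shift cm [-0.03  0.07  9.81] turn rad 0.001 rows>= 3.0
```

```bash
python3 -m inch '[[-1,0,0.05,2.5,0],[-1,0,0.05,5,0],[-1,0,0.05,7,0],[-1,0,0.05,8.5,0],[-1,0,0.05,9.4,0],[-1,0,0.05,9.8,0],[-1,0,0.05,9.8,0],[-1,0,0.05,9.8,0]]' 35; python3 -m inch '[[1,0,0,0,0],[1,0,0,0,0],[1,0,0,0,0],[1,0,0,0,0],[1,0,0,0,0],[1,0,0,0,0],[1,0,0,0,0],[1,0,0,0,0],[1,0,0,0,0]]' 35
```

```text
time: 9.38
tcp_pos: [0.4892, -0.0151, 0.072]
tool_rot: [-180.0, -0.0, -13.4]
wrist_force: [0.6, -0.6, -0.4]
gripper_width: 0.0852
gripper_force: 0.0
time: 10.13
tcp_pos: [0.489, -0.0154, 0.072]
tool_rot: [-180.0, -0.0, -13.5]
wrist_force: [-1.5, 0.3, 6.8]
gripper_width: 0.0402
gripper_force: 35.6
```

```bash
python3 -m inch '[[1,0,0,-0.3,0],[1,0,0,-0.8,0],[1,0,0,-1.5,0],[1,0,0,-3,0],[1,0,0,-5,0],[1,0,0,-7,0],[1,0,0,-9,0],[1,0,0,-10,0],[1,0,0,-10,0],[1,0,0,-10,0]]'; python3 w.py w4 0.487 -0.015 .062 .028; python3 to.py 0.453 0.2705 0.10 -13.5
```

```text
time: 10.97
tcp_pos: [0.4887, -0.0153, 0.1713]
tool_rot: [-180.0, -0.0, -13.5]
wrist_force: [-0.3, -0.3, -2.5]
gripper_width: 0.0398
gripper_force: 36.1
0.062 2293 z 0.0614 mean [ 0.4925 -0.0142] rect [ 0.4919 -0.0141] [50.9 42.8] 77.8 circ [ 0.4877 -0.013 ] 25.9 px 254.0 182.0
0.028 1393 z 0.0274 mean [ 0.4904 -0.0218] rect [ 0.4818 -0.0225] [104.4  51.1] 29.0 circ [ 0.4792 -0.0175] 54.8 px 262.0 172.0
t 11.02 shift cm [-10.09 -26.96   7.06] turn rad 0.0 rows>= 8.0
```

View pics/w4.png

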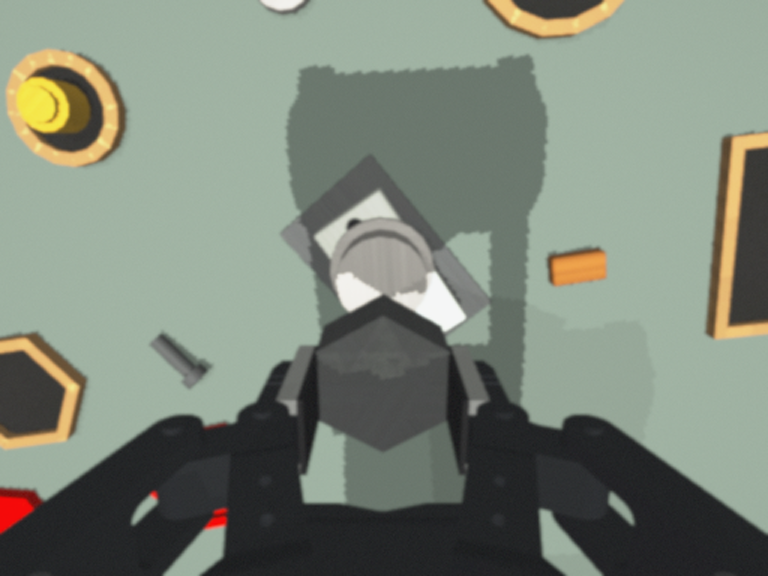

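The picture shows the nut held square by its flats at (383,385) and the roller undisturbed at (382,265), centre (0.4876,-0.013). Carrying the nut to the wooden hexagon nest.

```bash
python3 -m inch '[[1,-1,-3,0,0],[1,-2,-6,0,0],[1,-3.5,-9.5,0,0],[1,-5,-13,0,0],[1,-6,-16.5,0,0],[1,-7.5,-20,0,0],[1,-9,-23.5,1,0],[1,-10.09,-26.96,3,0],[1,-10.09,-26.96,5,0],[1,-10.09,-26.96,7,0],[1,-10.09,-26.96,7,0],[1,-10.09,-26.96,7,0]]'; python3 to.py 0.453 0.2705 0.0155 -13.5
```

```text
time: 12.02
tcp_pos: [0.4526, 0.27, 0.1001]
tool_rot: [179.9, 0.2, -13.5]
wrist_force: [-0.5, 0.2, -1.7]
gripper_width: 0.0401
gripper_force: 36.4
t 12.02 shift cm [ 0.05 -0.07  8.46] turn rad 0.0 rows>= 3.0
```

```bash
python3 -m inch '[[1,0,0,2,0],[1,0,0,4,0],[1,0,0,6,0],[1,0,0,7.2,0],[1,0,0,7.9,0],[1,0,0,8.25,0],[1,0,0,8.4,0],[1,0,0,8.45,0],[1,0,0,8.45,0],[1,0,0,8.5,0],[1,0,0,8.5,0]]'; python3 -m inch '[[1,0,0,0.03,0],[1,0,0,0.05,0],[1,0,0,0.05,0]]'
```

```text
time: 12.93
tcp_pos: [0.4536, 0.2705, 0.0169]
tool_rot: [-180.0, -0.0, -13.5]
wrist_force: [0.3, -0.7, -1.3]
gripper_width: 0.0404
gripper_force: 36.4
time: 13.18
tcp_pos: [0.4534, 0.2704, 0.016]
tool_rot: [-180.0, 0.0, -13.5]
wrist_force: [-0.5, -0.2, -2.5]
gripper_width: 0.04
gripper_force: 36.4
```

```bash
python3 -m inch '[[1,0,0,0.04,0],[1,0,0,0.08,0],[1,0,0,0.1,0],[1,0,0,0.1,0]]'; python3 -m inch '[[1,0,0,0.04,0],[1,0,0,0.07,0],[1,0,0,0.07,0]]'
```

```text
time: 13.52
tcp_pos: [0.4534, 0.2704, 0.0149]
tool_rot: [-180.0, 0.0, -13.5]
wrist_force: [0.3, -0.4, -2.1]
gripper_width: 0.0404
gripper_force: 36.4
time: 13.77
tcp_pos: [0.4534, 0.2703, 0.0141]
tool_rot: [180.0, 0.0, -13.5]
wrist_force: [0.7, 0.2, -2.0]
gripper_width: 0.0397
gripper_force: 36.4
```

```bash
python3 -m inch '[[1,0,0,0.03,0],[1,0,0,0.05,0],[1,0,0,0.05,0]]'
```

```text
time: 14.02
tcp_pos: [0.4534, 0.2704, 0.0141]
tool_rot: [-180.0, -0.0, -13.5]
wrist_force: [-2.7, -1.4, 4.9]
gripper_width: 0.0398
gripper_force: 37.2
```

Contact on the floor. Releasing, then looking back at the nest.

```bash
python3 -m inch '[[0.1,0,0,0,0],[-0.1,0,0,0,0],[-0.4,0,0,0,0],[-0.7,0,0,0,0],[-1,0,0,0,0],[-1,0,0,0,0],[-1,0,0,-1,0],[-1,0,0,-3,0],[-1,0,0,-6,0],[-1,0,0,-10,0],[-1,0,0,-14,0],[-1,0,0,-16,0],[-1,0,0,-16,0],[-1,0,0,-16,0]]'; python3 w.py w5 0.453 0.27 .010 .026 ; python3 to.py 0.4876 -0.013 0.15 -13.5
```

```text
time: 15.18
tcp_pos: [0.4538, 0.2705, 0.1755]
tool_rot: [-179.9, -0.1, -13.5]
wrist_force: [-0.7, -0.1, -0.7]
gripper_width: 0.0855
gripper_force: 0.0
0.01 2258 z 0.0094 mean [0.4568 0.2698] rect [0.47  0.278] [136.8  85.2] 23.5 circ [0.4746 0.2678] 69.2 px 256.0 167.0
0.026 1555 z 0.0254 mean [0.4539 0.2716] rect [0.4536 0.2717] [41.  46.6] 76.5 circ [0.4533 0.2715] 23.5 px 255.0 175.0
t 15.23 shift cm [ 9.94 26.75  2.4 ] turn rad 0.0 rows>= 7.0
```

Nut flat in the nest: top at 0.0254, centre within 2 mm. Now the roller.

```bash
python3 -m inch '[[-1,1,3,0,0],[-1,2,6,0,0],[-1,3.5,9.5,0,0],[-1,5,13,0,0],[-1,6,16.5,0,0],[-1,7.5,20,0,0],[-1,9,23.5,1,0],[-1,9.94,26.75,2,0],[-1,9.94,26.75,2.4,0],[-1,9.94,26.75,2.4,0],[-1,9.94,26.75,2.4,0]]' 60; python3 w.py w6 0.487 -0.015 .062 .036 .028; python3 to.py 0.4876 -0.013 0.041 -13.5
```

```text
time: 16.15
tcp_pos: [0.4872, -0.0126, 0.1489]
tool_rot: [-180.0, 0.1, -13.5]
wrist_force: [0.1, 0.1, 0.5]
gripper_width: 0.0854
gripper_force: 0.0
0.062 3356 z 0.0614 mean [ 0.4883 -0.0132] rect [ 0.4875 -0.0131] [50.3 51.4] 75.0 circ [ 0.4876 -0.013 ] 25.9 px 257.0 192.0
0.036 918 z 0.0354 mean [ 0.5043 -0.0168] rect [ 0.497  -0.0149] [62.4 44.3] 78.6 circ [ 0.4878 -0.0132] 31.7 px 256.0 164.0
0.028 2354 z 0.0274 mean [ 0.4747 -0.0219] rect [ 0.4796 -0.02  ] [100.4  55.2] 21.1 circ [ 0.4789 -0.0174] 54.9 px 269.0 191.0
t 16.2 shift cm [ 0.04  0.08 10.84] turn rad 0.001 rows>= 3.0
```

```bash
python3 -m inch '[[-1,0,0,2.5,0],[-1,0,0,5,0],[-1,0,0,7.5,0],[-1,0,0.03,9.3,0],[-1,0,0.03,10.3,0],[-1,0,0.03,10.8,0],[-1,0,0.03,10.8,0],[-1,0,0.03,10.8,0]]' 60; python3 -m inch '[[1,0,0,0,0],[1,0,0,0,0],[1,0,0,0,0],[1,0,0,0,0],[1,0,0,0,0],[1,0,0,0,0],[1,0,0,0,0],[1,0,0,0,0],[1,0,0,0,0]]' 60
```

```text
time: 16.87
tcp_pos: [0.4882, -0.0129, 0.0426]
tool_rot: [-180.0, -0.1, -13.4]
wrist_force: [0.6, 1.1, 1.2]
gripper_width: 0.0853
gripper_force: 0.0
time: 17.62
tcp_pos: [0.4881, -0.0134, 0.0429]
tool_rot: [-180.0, -0.1, -13.5]
wrist_force: [-4.5, 0.3, 14.2]
gripper_width: 0.05
gripper_force: 60.1
```

```bash
python3 -m inch '[[1,0,0,-0.2,0],[1,0,0,-0.5,0],[1,0,0,-1.2,0],[1,0,0,-2.5,0],[1,0,0,-4.5,0],[1,0,0,-6.5,0],[1,0,0,-8.5,0],[1,0,0,-9.5,0],[1,0,0,-9.5,0],[1,0,0,-9.5,0]]'; python3 w.py w7 0.481 -0.017 .028; python3 to.py 0.6472 -0.1558 0.11 -13.5
```

```text
time: 18.45
tcp_pos: [0.4876, -0.0132, 0.1364]
tool_rot: [-180.0, -0.0, -13.5]
wrist_force: [-0.5, -0.1, -4.8]
gripper_width: 0.0502
gripper_force: 63.3
0.028 2876 z 0.0274 mean [ 0.5062 -0.0127] rect [ 0.4788 -0.0176] [100.1  50.1] 21.2 circ [ 0.4793 -0.0175] 54.8 px 250.0 165.0
t 18.5 shift cm [18.88 10.14  2.55] turn rad 0.0 rows>= 6.0
```

View pics/w7.png

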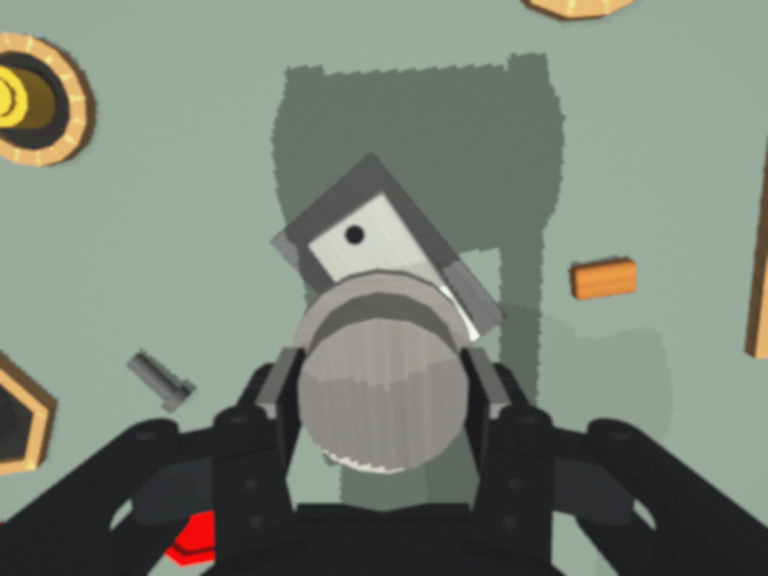

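The roller is held upright at (383,390), and the block is still in place at (0.479,-0.0176), yaw 21.2°. Carrying the roller to the large round nest.

```bash
python3 -m inch '[[1,2,1,-1,0],[1,5,2.7,-1,0],[1,8,4.3,-1,0],[1,11,5.9,-1,0],[1,14,7.5,-1,0],[1,16.5,8.8,0,0],[1,18.2,9.8,1,0],[1,18.88,10.14,2,0],[1,18.88,10.14,2.5,0],[1,18.88,10.14,2.5,0],[1,18.88,10.14,2.5,0]]'; python3 w.py w8 0.6472 -0.1558 .004 .010; python3 to.py 0.6472 -0.1558 0.021 -13.5
```

```text
time: 19.42
tcp_pos: [0.6468, -0.155, 0.1111]
tool_rot: [-180.0, 0.1, -13.5]
wrist_force: [0.0, 0.4, -3.7]
gripper_width: 0.0496
gripper_force: 63.8
0.004 8009 z 0.0012 mean [ 0.6739 -0.1608] rect [ 0.6659 -0.1605] [178.6 140.7] 75.8 circ [ 0.6473 -0.1558] 90.0 px 255.0 152.0
0.01 2319 z 0.0094 mean [ 0.6675 -0.1604] rect [ 0.6597 -0.1581] [100.6  70.3] 75.5 circ [ 0.6449 -0.1542] 50.7 px 257.0 162.0
t 19.47 shift cm [0.03 0.08 9.09] turn rad 0.001 rows>= 3.0
```

```bash
python3 -m inch '[[1,0,0,2,0],[1,0,0,4,0],[1,0,0,6,0],[1,0,0,7.5,0],[1,0,0,8.4,0],[1,0,0,8.8,0],[1,0,0,8.95,0],[1,0,0,9.05,0],[1,0,0,9.05,0],[1,0,0,9.05,0]]'; python3 -m inch '[[1,0,0,0.04,0],[1,0,0,0.08,0],[1,0,0,0.12,0],[1,0,0,0.14,0],[1,0,0,0.14,0]]'
```

```text
time: 20.3
tcp_pos: [0.648, -0.1559, 0.0221]
tool_rot: [180.0, -0.1, -13.5]
wrist_force: [0.5, 0.1, -3.9]
gripper_width: 0.0502
gripper_force: 63.9
time: 20.72
tcp_pos: [0.6476, -0.1558, 0.0197]
tool_rot: [-180.0, 0.0, -13.5]
wrist_force: [-0.2, 0.3, -4.9]
gripper_width: 0.0499
gripper_force: 63.9
```

```bash
python3 -m inch '[[1,-0.05,0,0.04,0],[1,-0.1,0,0.06,0],[1,-0.1,0,0.06,0]]'; python3 -m inch '[[1,0,0,0.03,0],[1,0,0,0.05,0],[1,0,0,0.05,0]]'
```

```text
time: 20.97
tcp_pos: [0.6466, -0.1556, 0.0191]
tool_rot: [-180.0, 0.0, -13.5]
wrist_force: [-0.1, -0.7, -4.4]
gripper_width: 0.0498
gripper_force: 63.9
time: 21.22
tcp_pos: [0.6466, -0.1556, 0.0191]
tool_rot: [-180.0, 0.0, -13.5]
wrist_force: [-4.0, 1.5, 3.0]
gripper_width: 0.0497
gripper_force: 64.5
```

Contact at the expected height. Releasing.

```bash
python3 -m inch '[[-0.1,0,0,0,0],[-0.3,0,0,0,0],[-0.5,0,0,0,0],[-0.8,0,0,0,0],[-1,0,0,0,0],[-1,0,0,0,0],[-1,0,0,-1,0],[-1,0,0,-3,0],[-1,0,0,-6,0],[-1,0,0,-10,0],[-1,0,0,-14,0],[-1,0,0,-15,0],[-1,0,0,-15,0],[-1,0,0,-15,0]]'; python3 w.py w9 0.6472 -0.1558 .010 .012 .038 ; python3 to.py 0.479 -0.0176 0.12 21.2
```

```text
time: 22.38
tcp_pos: [0.6469, -0.1557, 0.1699]
tool_rot: [180.0, -0.1, -13.5]
wrist_force: [0.2, 0.1, -0.6]
gripper_width: 0.0852
gripper_force: 0.0
0.01 3132 z 0.0096 mean [ 0.6497 -0.1554] rect [ 0.6445 -0.154 ] [100.  100.3] 35.3 circ [ 0.6446 -0.154 ] 51.0 px 255.0 169.0
0.012 3000 z 0.0097 mean [ 0.6505 -0.1554] rect [ 0.6445 -0.154 ] [ 99.9 100.1] 57.3 circ [ 0.6446 -0.154 ] 51.0 px 255.0 168.0
0.038 2432 z 0.0374 mean [ 0.647  -0.1544] rect [ 0.6465 -0.1543] [50.2 50.9] 75.7 circ [ 0.6464 -0.1543] 25.9 px 255.0 179.0
t 22.43 shift cm [-19.5   -9.51   4.86] turn rad -0.605 rows>= 6.0
```

View pics/w9.png

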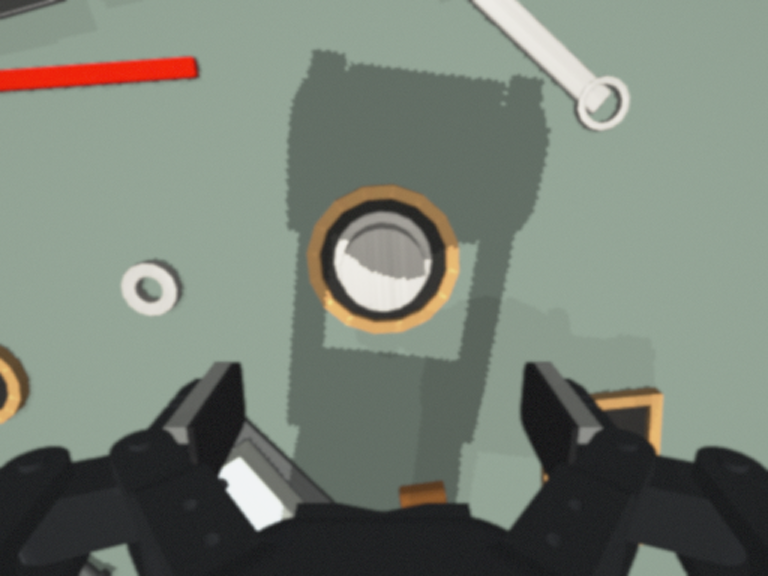

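The roller stands in the large nest at (383,260): top at 0.0374, 2 mm off centre. Now the block.

```bash
python3 -m inch '[[-1,-3,-1.5,0,-0.1],[-1,-6,-3,0,-0.2],[-1,-9.5,-4.5,0,-0.3],[-1,-13,-6.2,0,-0.4],[-1,-16.5,-8,1,-0.5],[-1,-19.5,-9.5,3,-0.6],[-1,-19.5,-9.5,4.86,-0.605],[-1,-19.5,-9.5,4.86,-0.605],[-1,-19.5,-9.5,4.86,-0.605],[-1,-19.5,-9.5,4.86,-0.605]]' 50; python3 w.py w10 0.479 -0.0176 .028; python3 to.py 0.479 -0.0176 0.015 21.2
```

```text
time: 23.27
tcp_pos: [0.4799, -0.0183, 0.1206]
tool_rot: [-180.0, 0.0, 21.1]
wrist_force: [0.4, -0.1, -0.1]
gripper_width: 0.0856
gripper_force: 0.0
0.028 7622 z 0.0274 mean [ 0.4819 -0.0162] rect [ 0.479  -0.0174] [99.4 50.1] 21.1 circ [ 0.4791 -0.0179] 55.1 px 254.0 188.0
t 23.32 shift cm [-0.08 -0.11 10.58] turn rad -0.002 rows>= 3.0
```

```bash
python3 -m inch '[[-1,-0.05,-0.1,2.5,0],[-1,-0.05,-0.1,5,0],[-1,-0.05,-0.1,7.5,0],[-1,-0.05,-0.1,9.2,0],[-1,-0.05,-0.1,10.1,0],[-1,-0.05,-0.1,10.5,0],[-1,-0.05,-0.1,10.5,0],[-1,-0.05,-0.1,10.5,0]]' 60; python3 -m inch '[[1,0,0,0,0],[1,0,0,0,0],[1,0,0,0,0],[1,0,0,0,0],[1,0,0,0,0],[1,0,0,0,0],[1,0,0,0,0],[1,0,0,0,0],[1,0,0,0,0]]' 60
```

```text
time: 23.98
tcp_pos: [0.4791, -0.0173, 0.0161]
tool_rot: [180.0, -0.1, 21.2]
wrist_force: [-0.4, -0.7, -0.9]
gripper_width: 0.0856
gripper_force: 0.0
time: 24.73
tcp_pos: [0.4788, -0.0171, 0.0162]
tool_rot: [180.0, -0.1, 21.2]
wrist_force: [-3.8, -0.1, 14.0]
gripper_width: 0.0479
gripper_force: 61.0
```

```bash
python3 -m inch '[[1,0,0,-0.2,0],[1,0,0,-0.5,0],[1,0,0,-1.2,0],[1,0,0,-2.5,0],[1,0,0,-4.5,0],[1,0,0,-6.5,0],[1,0,0,-8.5,0],[1,0,0,-9.5,0],[1,0,0,-9.5,0],[1,0,0,-9.5,0]]'; python3 to.py 0.4412 -0.2785 0.11 -7
```

```text
time: 25.57
tcp_pos: [0.4783, -0.017, 0.1099]
tool_rot: [180.0, -0.0, 21.2]
wrist_force: [0.3, -0.3, -3.8]
gripper_width: 0.0483
gripper_force: 62.9
t 25.57 shift cm [-1.291e+01  2.304e+01 -1.000e-02] turn rad 0.492 rows>= 7.0
```

```bash
python3 -m inch '[[1,-1.5,2.7,0,0.06],[1,-3,5.4,0,0.12],[1,-5,8.9,0,0.2],[1,-7,12.5,0,0.28],[1,-9,16,0,0.36],[1,-11,19.5,0,0.44],[1,-12.3,22,0,0.48],[1,-12.9,23,0,0.492],[1,-12.9,23,0,0.492],[1,-12.9,23,0,0.492]]'; python3 w.py w11 0.4412 -0.2785 .010; python3 to.py 0.4412 -0.2785 0.0155 -7
```

```text
time: 26.4
tcp_pos: [0.4407, -0.2778, 0.1087]
tool_rot: [-179.9, 0.1, -7.0]
wrist_force: [0.0, -0.1, -3.0]
gripper_width: 0.0483
gripper_force: 63.1
0.01 2077 z 0.0095 mean [ 0.498  -0.2843] rect [ 0.4901 -0.2831] [86.3 36. ] 82.9 circ [ 0.4904 -0.283 ] 46.4 px 256.0 116.0
t 26.45 shift cm [0.06 0.14 9.35] turn rad 0.001 rows>= 3.0
```

View pics/w11.png

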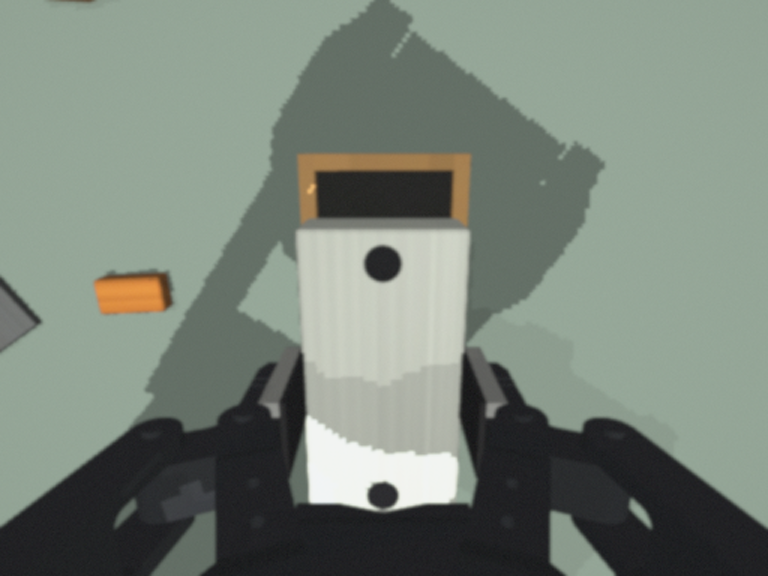

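The picture shows the block held level, with its centre line at column 383, over the nest rim at (383,190) and aligned with it. The nest centre from its front rim is (0.4405,-0.277), within 1 mm of where the tool is. Lowering.

```bash
python3 -m inch '[[1,0,0,2,0],[1,0,0,4,0],[1,0,0,6,0],[1,0,0,7.6,0],[1,0,0,8.5,0],[1,0,0,9,0],[1,0,0,9.2,0],[1,0,0,9.25,0],[1,0,0,9.25,0],[1,0,0,9.25,0]]'; python3 -m inch '[[1,0,0,0.04,0],[1,0,0,0.08,0],[1,0,0,0.1,0],[1,0,0,0.1,0]]'
```

```text
time: 27.28
tcp_pos: [0.4416, -0.2783, 0.0184]
tool_rot: [180.0, -0.1, -7.0]
wrist_force: [-0.1, 0.3, -3.5]
gripper_width: 0.0479
gripper_force: 63.1
time: 27.62
tcp_pos: [0.4412, -0.2781, 0.0167]
tool_rot: [-180.0, -0.0, -7.0]
wrist_force: [0.1, -0.6, -3.1]
gripper_width: 0.0484
gripper_force: 63.1
```

```bash
python3 -m inch '[[1,0,0,0.05,0],[1,0,0,0.1,0],[1,0,0,0.14,0],[1,0,0,0.14,0]]'; python3 -m inch '[[1,0,0,0.04,0],[1,0,0,0.06,0],[1,0,0,0.06,0]]'
```

```text
time: 27.95
tcp_pos: [0.4411, -0.2781, 0.0151]
tool_rot: [-180.0, 0.0, -7.0]
wrist_force: [0.5, 0.1, -3.2]
gripper_width: 0.0478
gripper_force: 63.1
time: 28.2
tcp_pos: [0.4412, -0.2781, 0.0145]
tool_rot: [-180.0, 0.0, -7.0]
wrist_force: [0.3, -0.7, -2.3]
gripper_width: 0.0481
gripper_force: 63.1
```

```bash
python3 -m inch '[[1,0,0,0.03,0],[1,0,0,0.05,0],[1,0,0,0.05,0]]'
```

```text
time: 28.45
tcp_pos: [0.4412, -0.2781, 0.0143]
tool_rot: [-180.0, -0.0, -7.0]
wrist_force: [-2.2, 0.8, 1.7]
gripper_width: 0.0481
gripper_force: 63.7
```

Contact. Releasing, backing off and checking everything.

```bash
python3 -m inch '[[-0.1,0,0,0,0],[-0.3,0,0,0,0],[-0.5,0,0,0,0],[-0.8,0,0,0,0],[-1,0,0,0,0],[-1,0,0,0,0],[-1,0,0,-1,0],[-1,0,0,-3,0],[-1,0,0,-6,0],[-1,0,0,-10,0],[-1,0,0,-14,0],[-1,0,0,-17,0],[-1,0,0,-17,0],[-1,0,0,-17,0],[-1,0,0,-17,0],[-1,0,0,-17,0]]'; python3 w.py w12 0.4412 -0.2785 .010 .026
python3 - <<'E'
from h import *
save(img('side'),'side1.png',k=1.5)
E
```

```text
time: 29.78
tcp_pos: [0.4408, -0.2778, 0.1832]
tool_rot: [-179.9, 0.1, -7.0]
wrist_force: [0.5, -0.8, 0.5]
gripper_width: 0.0854
gripper_force: 0.0
0.01 3232 z 0.0094 mean [ 0.446  -0.2776] rect [ 0.4404 -0.277 ] [ 86.2 135.8] 83.0 circ [ 0.4407 -0.2771] 79.8 px 255.0 162.0
0.026 4987 z 0.0254 mean [ 0.4433 -0.277 ] rect [ 0.4407 -0.2767] [50.1 99.7] 83.1 circ [ 0.4409 -0.2767] 54.9 px 255.0 169.0
```

View pics/side1.png

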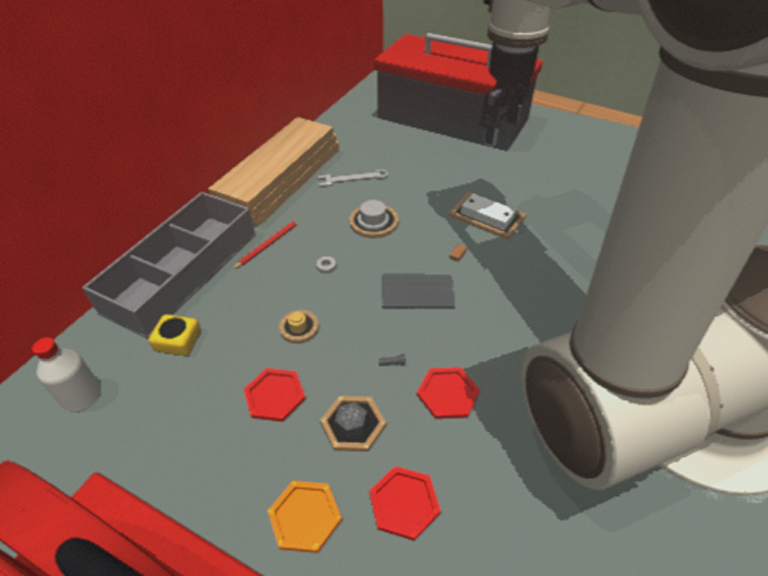

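The picture shows all four parts upright in their nests: cap (299,323), nut (352,418), roller (374,215) and block (488,213). The gripper is clear of all of them.

```bash
python3 -c "
from cell import ctrl
print(ctrl.hand_in())"
```

```text
the job is handed in; nothing more can be done
None
```

I handed the job in at about 30 s: cap, nut, roller and block each stand flat and released in their own nest, about 2 mm or less off centre by camera; the hand-in returned no verdict.

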